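Cover an amplifier module and hold it in the contact test jig

TASK

Put the heatsink cover on the open amplifier module so that it sits down on the rim level and square, then push the covered module into the corner of the test jig, its back flush against the fence and its side up to the side stop, while pressing it down until the sprung plate is fully down on its contact pins. Finish holding it there: keep pushing it firmly against the fence and down on the plate when your program ends, and do not shove or topple the meter, the side cutters or the flux bottle.

Things in the scene. Friction and masses are not known exactly. Their poses are not given: they have to be found in the camera images.
- cover_grip (a point): The loose cover, on the bench lip down: aluminium plate 70 (x) x 96 (y) x 3 mm with a black finned heatsink 48 (x) x 72 (y) x 27 mm centred on top, about 0.2 kg. This point: centre of the heatsink block, 13.5 mm below its top and above the plate's upper face, 16.5 mm above the plate's underside, 22.5 mm above the underside of the lip. x across the heatsink (the 48 mm to grip), y along it, z up
- cover_seat (a point): Centre of the underside of the cover's plate, axes as above; coincides with module_rim when seated. Below it a hollow lip 6 mm deep drops inside the module: 59 x 85 mm in its upper 3 mm, 56 x 82 mm in its lower 3 mm. The cover fits half-turned as well
- module_rim (a point): The loose module: open die-cast box 70 (x) x 96 (y) x 28 mm high, about 0.24 kg, walls 4 mm (opening 62 x 88 mm), a green board inside, standing on the jig's plate 1 to 4 cm clear of fence and stop, a little turned. This point: centre of the opening at rim height, 28 mm above its underside. x towards its plain back, which goes to the fence; two brass sockets stick out 9 mm at the front (-x); z up
- test_jig: The fixed test jig: a black base board 160 (x) x 200 (y) x 16 mm, origin at the centre of its underside on the bench, x towards the fence, y away from the side stop, z up. A small connector stands on its +y edge, 28 mm high at most above the bench
- jig_corner (a point): On the jig, 30 mm above the bench: where the fence's face (plane x = 0), the side stop's face (plane y = 0) and the top of the unpressed plate meet. Axes as the jig's. The module belongs at negative x and positive y with its long back along the fence, so its centre ends at x = -35 mm, y = +48 mm
- fence: The aluminium bar 160 mm long, 15 mm thick, along the far edge of the jig's plate; its top is 48 mm above the bench, 18 mm above the unpressed plate. Origin at its foot, mid-length, in the face that looks to the module; it stands along the jig's y
- side_stop: The aluminium bar 70 mm long, 15 mm thick, same height as the fence, square to it at the right end of the plate as seen from the robot, along the jig's x; origin at its foot, mid-length, in the face that looks to the module
- plate_centre (a point): Centre of the upper face of the sprung plate, smooth grey plastic, 125 (x) x 145 (y) mm, on which the module stands and slides easily (friction about 0.2: with the plate fully down the module drags with about 3 to 4 N). A small window in it shows the contact pins
- plate (a joint): How far the sprung plate is pressed down, m: 0 at rest (it carries module and cover unmoved), 0.005 fully down on its stop. The spring gives 9 N at 0 and 15 N at 0.005; about 5.5 N of that is balanced by the weights, so some 8 to 12 N from the hand hold it down. Rubbing on the fence adds a few N. It springs back when let go
- meter_centre (a point): Bystander: handheld multimeter 148 x 78 x 43 mm lying on the bench; its centre
- cutters_centre (a point): Bystander: green-handled side cutters 152 mm long lying on the bench; their centre
- flux_centre (a point): Bystander: flux bottle 36 mm wide, 98 mm high, standing; its centre, 49 mm up
- cover: The same cover, origin at the centre of the underside of its lip
- module: The same module, origin at the centre of its underside
Things that resemble listed ones, but are neither listed nor needed, are in the scene too. What is shaped like the cover but red is not meant.

How it is judged (in metres and radians):
On the way:
1. the cover sits on the module's rim, level and square, while the module still stands clear of the fence (horizontal distance between cover_seat and module_rim below 0.004 m and z of cover_seat in the frame of module_rim below 0.0015 m and angle between the z axis of cover_seat and the z axis of module_rim, either way round below 0.035 rad and angle between the x axis of cover_seat and the x axis of module_rim, either way round below 0.1 rad and x of module_rim in the frame of jig_corner below -0.039 m), for 0.2 s.
At the end, for the whole second after the job is handed in: Cover seated on the module (4 mm, 2 degrees); module's back within 2.5 mm and 3 degrees of the fence, pressing on it with over 2 N; its side within 3 mm of the stop; level within 3 degrees; the plate held more than 4.2 of its 5 mm down by the robot pressing on the cover; at rest (horizontal distance between cover_seat and module_rim below 0.004 m and z of cover_seat in the frame of module_rim below 0.0015 m and angle between the z axis of cover_seat and the z axis of module_rim, either way round below 0.035 rad and angle between the x axis of module_rim and the x axis of jig_corner, either way round below 0.05 rad and x of module_rim in the frame of jig_corner above -0.0375 m and y of module_rim in the frame of jig_corner below 0.051 m and angle between module_rim's own z axis and vertical below 0.05 rad and value of joint plate above 0.0042 m and contact force between module and fence above 2 N and contact force between any of the fingers, the arm and cover above 4 N and linear speed of module below 0.02 m/s); the arm keeps its last pose, push and grip.
It fails at once if the meter is shoved more than 30 mm (distance of meter_centre from where it was at the start of the episode above 0.03 m).
It fails at once if the side cutters are shoved more than 30 mm (distance of cutters_centre from where it was at the start of the episode above 0.03 m).
It fails at once if the flux bottle is shoved more than 30 mm or toppled (distance of flux_centre from where it was at the start of the episode above 0.03 m or angle between flux_centre's own z axis and vertical above 0.6 rad).
It also fails if it takes over 51 s, if anything falls off the work surface, if the arm or the gripper's body presses on something with over 40 N, if the wrist force passes 120 N, or if a joint passes its speed limit or range.

ROBOT

A 6-joint arm with a two-finger parallel gripper is mounted at the origin on a cart in front of the work surface, level with it; the furniture and walls round the work are solid. World frame = base frame: x ahead of the robot, y to its left, z up, the work surface at z = 0. Lengths are in m, angles in degrees, forces in N, time in s.
With the tool pointing down it reaches from about 0.4 to 0.825 m from the base axis. Payload 7 kg.
Tool frame: the origin (TCP) lies between the finger pads; the fingertips stand 25 mm ahead of it and the grasp point (between the pads) lies 6 mm ahead of it; z points along the fingers, y is the line along which they close (so a half turn about z gives the same grasp; the last joint's range is limited). The gripper opens to 88 mm and grips with 3 to 60 N. Pads are 19 mm wide; open, the fingers measure 130 mm over their backs; the gripper's body (78 mm by 193 mm) begins 47 mm behind the grasp point.
Start: joints at [91.163, 20.546, 0.682, 0, -70.136, -16.507], TCP at [0.179, 0.651, 0.226] pointing down, gripper open.
Joint ranges: [-176.03, 176.03], [-82.01, 121.73], [-58.28, 71.71], [-173.87, 95.51], [-174.79, -0.11], [-173.66, 173.66]. Speed limits (degrees/s): [136.94, 136.94, 172.46, 180, 180, 180].

INTERFACE

Orientations are given as [roll, pitch, yaw] about the fixed x, y, z axes, in that order (R = Rz(yaw) Ry(pitch) Rx(roll)).
In Python, from plant import r gives the robot as it stands.
- The arm moves only by the shell command python3 -m crank 'ROWS' [FORCE]. ROWS is JSON, a list of rows, each a list of 3 entries, a list of its own where there are three numbers: the turn, a rotation vector about the tool's x, y, z in degrees, then the shift along the tool's x, y, z in cm, then the closure, from -1 (fully open) to 1 (shut). In form: [[[wx, wy, wz], [dx, dy, dz], fingers], ...]. A call has 1 to 8 rows; each row shifts and turns the commanded pose from where the row before left it, along the tool's axes as they then stand; what a row does not reach is not made up. A row lasts 1/10 s, in which the tool goes at most 50 mm and 8.59 degrees, less where a joint would pass 70% of its speed; a pose out of reach is approached as far as the arm can. A call with a gripper value outside its range is refused whole. The fingers move at their own pace and stop on an object; FORCE is the grip in N (left out, the last holds). Time passes only in rows, so rows that do not move let the fingers close. It gives the time, the measured TCP pose, the force, the opening and the grip force at its end, in the units of the state.
- r.get_state(): the state, without advancing time (a new reading comes with each control period).
- r.capture(name): name is "scene" or "top"; returns a dict with "color" (384x512x3 uint8, red, green, blue), "range_z" (384x512 float32, m along the optical axis (not along the pixel's ray), 0 where there is no reading), "intrinsics" (3x3 intrinsics, pixels), "k1" (the pictures are not rectified: a ray, as slopes to the right and down, at radius r is drawn at 1 + k1 r^2 times it, then the intrinsics apply), "world_from_camera" (4x4, takes a point from camera to world coordinates). Camera axes: x right, y down, z forward; pixel columns grow to the right and rows downward; lengths in m; the calibration is good to about 2 mm. A picture is of the moment at which its call begins.
- r.close_job(): hands the job in; it is judged then, once.
The state is a dict: "time_s": time; "joints": joint angles; "qd": joint speeds; "joint_torque": joint torques, N m; "tcp_pos": TCP position; "eef_rot": TCP orientation; "contact_force": force on the tool from outside, world axes, zero at the start; "moment": the same for the moment, N m; "gripper_width": finger opening in m; "gripper_force": force on a finger pad.
Only numpy, scipy, OpenCV 4.12 (cv2) and the standard library are available. Lean on these libraries where they do the work, as an engineer would, in place of code of your own. Each camera call takes 0.05 s, during which the arm holds its last target. There are 200 camera calls.

## Working session

There is one attempt and no reset: what is moved stays moved. The work goes in short steps, Python scripts to look and compute and a shell command to move; the robot and the scene stay as the last step left them, time stands still between calls to the robot, and variables do not carry over. Pictures are saved under pics/ and viewed, at most 10 in all, crops included, and the job is handed in when it is done.

```bash
ls; mkdir -p pics; cat > h.py <<'E'
import numpy as np, cv2
from plant import r
def cap(n):
    return r.capture(n)
def save(c,f,crop=None,s=1):
    im=c["color"]
    if crop: a,b,d,e=crop; im=im[b:e,a:d]
    im=cv2.resize(im,None,fx=s,fy=s,interpolation=cv2.INTER_CUBIC)
    cv2.imwrite("pics/"+f,im[:,:,::-1])
def cloud(c):
    K=np.array(c["intrinsics"]);h,w=c["range_z"].shape
    u,v=np.meshgrid(np.arange(w),np.arange(h))
    p=np.stack([u,v],-1).reshape(-1,1,2).astype(float)
    n=cv2.undistortPoints(p,K,np.array([c["k1"],0,0,0,0.])).reshape(h,w,2)
    z=c["range_z"].astype(float)
    P=np.stack([n[...,0]*z,n[...,1]*z,z],-1)
    T=np.array(c["world_from_camera"])
    W=P@T[:3,:3].T+T[:3,3]; W[z==0]=np.nan
    return W
E
python3 - <<'E'
from h import *
for n in("scene","top"):
    c=cap(n);save(c,n+"0.png",s=1.5);np.save(n+"0.npy",cloud(c));print(n,np.round(c["world_from_camera"],3).tolist(),c["k1"])
    cv2.imwrite(n+"0raw.png",c["color"][:,:,::-1])
print(r.get_state())
E
```

```text
pics
scene [[-0.873, -0.185, 0.451, -0.228], [-0.488, 0.342, -0.803, 1.271], [-0.006, -0.921, -0.388, 0.644], [0.0, 0.0, 0.0, 1.0]] 0.009291619930554128
top [[0.014, -0.989, 0.148, 0.244], [-1.0, -0.013, 0.003, 0.075], [-0.001, -0.148, -0.989, 1.523], [0.0, 0.0, 0.0, 1.0]] -0.08704020664681181
{'time_s': 0.1, 'joints': array([ 9.11651190e+01,  2.05856402e+01,  6.39573781e-01, -1.67786138e-02,
       -7.01357528e+01, -1.65074340e+01]), 'qd': array([ 0.08772017, -0.10201893,  0.1919907 ,  0.05809427,  0.00189869,
        0.03061311]), 'joint_torque': array([-1.44786747e-03, -5.84162128e+01,  2.93752402e+01,  7.01555774e+00,
        1.01444384e-02, -4.80595770e-05]), 'tcp_pos': array([0.17850509, 0.65052181, 0.22524266]), 'eef_rot': array([ 1.79917071e+02, -8.12626460e-03, -1.53480216e+01]), 'contact_force': array([-0.23436278,  0.04758251,  0.58038351]), 'moment': array([-0.01322513, -0.02468112, -0.02627156]), 'gripper_force': 0.0, 'gripper_width': 0.08764456887946313}
```

View pics/top0.png

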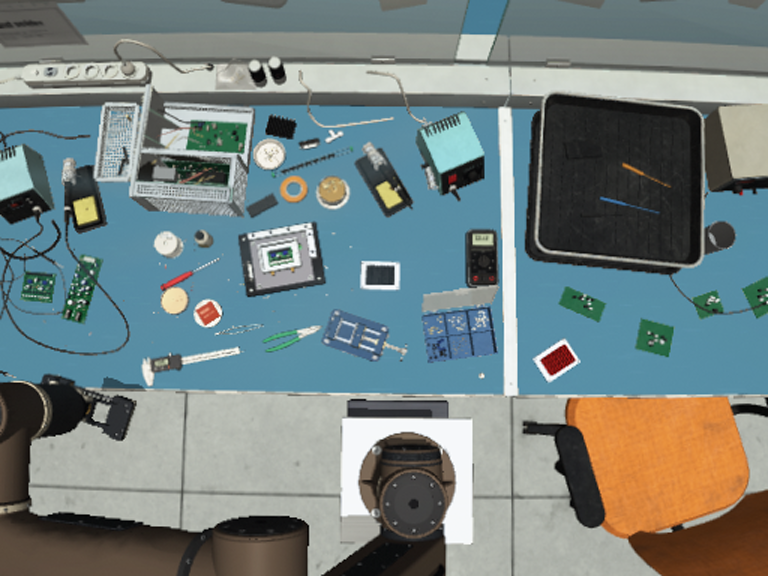

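View pics/scene0.png

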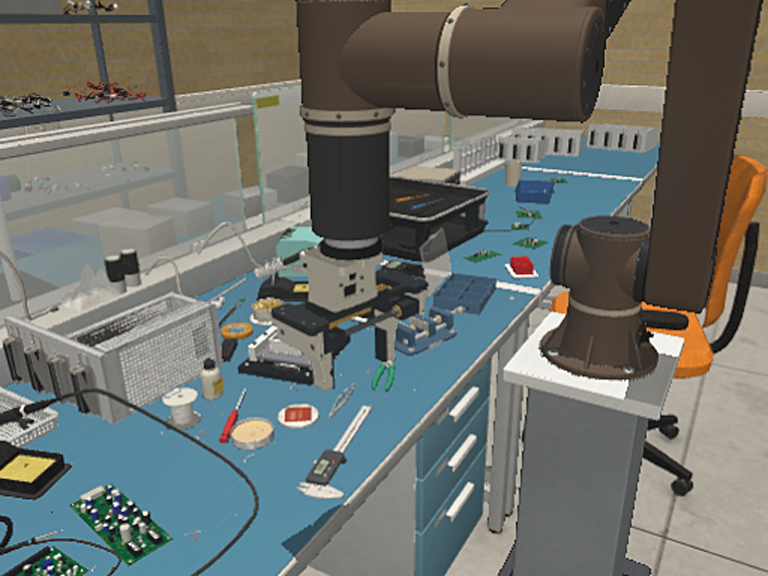

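Top view (1.5x pixels): jig (282,258) with the module inside, and three finned candidates. They are a black heatsink on a light plate at (380,275), a red one at (557,360), and a bare black block at (280,126). The one on the plate fits the 70x96 cover. Flux bottle (204,238), cutters (292,338), meter (481,258).

```bash
python3 - <<'E'
from h import *
im=cv2.imread("top0raw.png");W=np.load("top0.npy")
cv2.imwrite("pics/crop1.png",cv2.resize(im[135:245,125:345],None,fx=3.6,fy=3.6,interpolation=cv2.INTER_CUBIC))
def p(u,v): return np.round(W[v,u],3)
for n,(u,v) in dict(jig=(188,173),cover=(253,183),flux=(136,159),cut=(195,225),meter=(321,172)).items(): print(n,p(u,v))
def rect(mask,name):
    P=W[mask]; (c,s,a)=cv2.minAreaRect(P[:,:2].astype(np.float32)); print(name,len(P),np.round(c,4),np.round(s,4),round(a,1),"z",np.round(np.nanmedian(P[:,2]),4))
V,U=np.mgrid[:384,:512]
x,y,z=W[...,0],W[...,1],W[...,2]
roi=(abs(U-253)<20)&(abs(V-183)<18)
for lo,hi in((.004,.015),(.004,.05),(.025,.05)): rect(roi&(z>lo)&(z<hi),f"cover {lo}-{hi}")
roi=(abs(U-188)<34)&(abs(V-173)<34)
for lo,hi in((.01,.07),(.04,.07),(.052,.07),(.022,.036)): rect(roi&(z>lo)&(z<hi),f"jig {lo}-{hi}")
print(np.histogram(z[roi&(z>.005)],bins=np.arange(.005,.08,.004)))
print(np.round(r.capture("top")["intrinsics"],1).tolist())
E
```

```text
jig [0.53  0.312 0.039]
cover [0.5   0.071 0.011]
flux [0.578 0.506 0.051]
cut [ 0.341  0.285 -0.   ]
meter [ 0.541 -0.18   0.037]
cover 0.004-0.015 531 [0.5012 0.0709] [0.1304 0.1436] 0.9 z 0.0076
cover 0.004-0.05 683 [0.5012 0.0709] [0.1304 0.1436] 0.9 z 0.0092
cover 0.025-0.05 62 [0.4997 0.075 ] [0.0461 0.0593] 0.4 z 0.0355
jig 0.01-0.07 2234 [0.544  0.3206] [0.2448 0.2434] 2.8 z 0.0303
jig 0.04-0.07 556 [0.5983 0.3228] [0.204  0.1567] 28.8 z 0.0481
jig 0.052-0.07 130 [0.595  0.3284] [0.1957 0.1388] 26.9 z 0.0561
jig 0.022-0.036 998 [0.568  0.3251] [0.2161 0.1917] 11.7 z 0.0299
(array([361, 139, 242, 197, 134, 297, 414, 217,  88, 130, 169, 135,  54,
        40,   9,   1,   0,   0]), array([0.005, 0.009, 0.013, 0.017, 0.021, 0.025, 0.029, 0.033, 0.037,
       0.041, 0.045, 0.049, 0.053, 0.057, 0.061, 0.065, 0.069, 0.073,
       0.077]))
[[409.4, 0.0, 250.8], [0.0, 409.4, 190.7], [0.0, 0.0, 1.0]]
```

View pics/crop1.png

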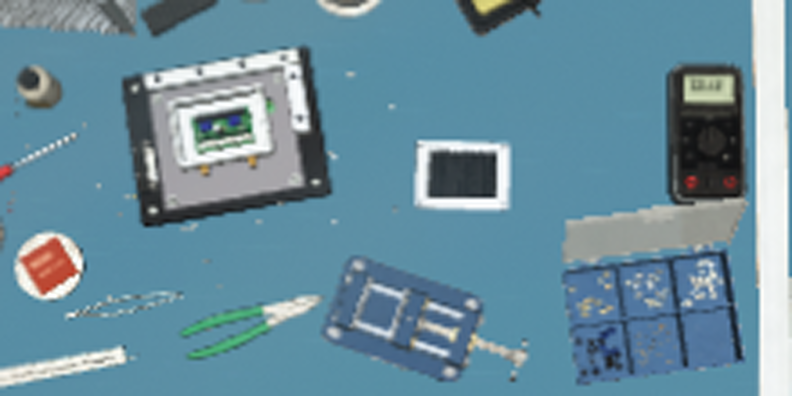

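The crop confirms it: the only black-finned piece on a light plate is at crop (462,176), which is the cover. The module sits in the jig at crop (222,130) with its sockets toward the robot. The fence is along the top (145–310, ~65) and the side stop is on the right (295,100). Depth is noisy, so I'll fit outlines on known-height planes instead.

```bash
cat >> h.py <<'E'
from scipy.optimize import minimize
def proj(c,P):
    T=np.linalg.inv(np.array(c["world_from_camera"]));Q=P@T[:3,:3].T+T[:3,3]
    return cv2.projectPoints(Q.reshape(-1,1,3),np.zeros(3),np.zeros(3),np.array(c["intrinsics"]),np.array([c["k1"],0,0,0,0.]))[0].reshape(-1,2)
def rc(x0,x1,y0,y1,z,edges="0123"):
    k=[(x0,y0,z),(x1,y0,z),(x1,y1,z),(x0,y1,z)]
    return [(k[int(i)],k[(int(i)+1)%4]) for i in edges]   # edges: 0 y0 side,1 x1,2 y1,3 x0
def fit(cs,segs,p0,span=.012,aspan=8):
    """pose (x,y,yaw deg) maximising edge gradient of the wireframe segs"""
    cs=cs if isinstance(cs,list) else [cs]
    G=[]
    for c in cs:
        g=cv2.GaussianBlur(cv2.cvtColor(c["color"],cv2.COLOR_RGB2GRAY).astype(np.float32),(0,0),.8)
        G.append((cv2.Sobel(g,cv2.CV_32F,1,0),cv2.Sobel(g,cv2.CV_32F,0,1)))
    t=np.linspace(.06,.94,40)[:,None]
    S=[np.array(a)*(1-t)+np.array(b)*t for a,b in segs]; A=np.concatenate(S)
    def sc(p):
        a=np.radians(p[2]);R=np.array([[np.cos(a),-np.sin(a),0],[np.sin(a),np.cos(a),0],[0,0,1]])
        tot=0
        for c,(gx,gy) in zip(cs,G):
            q=proj(c,A@R.T+[p[0],p[1],0]).astype(np.float32)
            X=cv2.remap(gx,q[:,0],q[:,1],cv2.INTER_LINEAR).ravel();Y=cv2.remap(gy,q[:,0],q[:,1],cv2.INTER_LINEAR).ravel()
            for i in range(len(segs)):
                s=slice(40*i,40*i+40);d=q[s][-1]-q[s][0];d/=np.linalg.norm(d)
                tot+=abs(np.mean(-X[s]*d[1]+Y[s]*d[0]))
        return -tot
    g=[(sc((p0[0]+a,p0[1]+b,p0[2]+w)),p0[0]+a,p0[1]+b,p0[2]+w) for a in np.linspace(-span,span,9) for b in np.linspace(-span,span,9) for w in np.linspace(-aspan,aspan,9)]
    best=min((minimize(sc,s[1:],method="Nelder-Mead",options=dict(initial_simplex=np.array(s[1:])+np.array([[0,0,0],[.002,0,0],[0,.002,0],[0,0,2]]))) for s in sorted(g)[:4]),key=lambda m:m.fun)
    return best.x,best.fun
PLATE=lambda z:rc(-.035,.035,-.048,.048,z)
HS=lambda z:rc(-.024,.024,-.036,.036,z)
RIM=lambda z:rc(-.035,.035,-.048,.048,z,"012")+rc(-.031,.031,-.044,.044,z,"123")
FENCE=rc(0,.015,-.08,.08,.048)
STOP=rc(-.035,.035,-.015,0,.048,"023")
BASE=rc(-.08,.08,-.1,.1,.016)
def draw(c,items,f,crop,s=6):
    a,b,d,e=crop;im=cv2.resize(c["color"][b:e,a:d],None,fx=s,fy=s,interpolation=cv2.INTER_CUBIC)[:,:,::-1].copy()
    for p,segs in items:
        w=np.radians(p[2]);R=np.array([[np.cos(w),-np.sin(w),0],[np.sin(w),np.cos(w),0],[0,0,1]])
        for sg in segs:
            q=proj(c,np.array(sg)@R.T+[p[0],p[1],0]);q=((q-[a,b]+.5)*s).astype(int)
            cv2.line(im,tuple(map(int,q[0])),tuple(map(int,q[1])),(0,0,255),1)
    cv2.imwrite("pics/"+f,im)
E
cat > m.py <<'E'
from h import *
c=cap("top")
def show(n,o): print(n,np.round(o[0],4),round(o[1]))
fs={}
for n,s,p0,ss,aa in (("cover",PLATE(.009),(.5,.072,0),.012,8),("hs",HS(.036),(.5,.072,0),.012,8),("mod",RIM(.058),(.54,.325,10),.015,10),
  ("fence",FENCE,(.59,.325,10),.015,6),("stop",STOP,(.56,.255,10),.02,6),("base",BASE,(.53,.32,10),.015,6)):
    fs[n]=(fit(c,s,p0,ss,aa),s);show(n,fs[n][0])
draw(c,[(o[0],s) for o,s in fs.values()],"fit1.png",(150,140,282,210))
E
python3 m.py
```

```text
cover [ 0.5001  0.0708 -1.0801] -1138
hs [ 0.4952  0.071  -1.5758] -1934
mod [ 0.5537  0.3402 11.4263] -1160
fence [ 0.5934  0.319  10.6186] -1271
stop [ 0.5694  0.2483 10.6291] -1042
base [ 0.5354  0.3179 10.9699] -852
```

View pics/fit1.png

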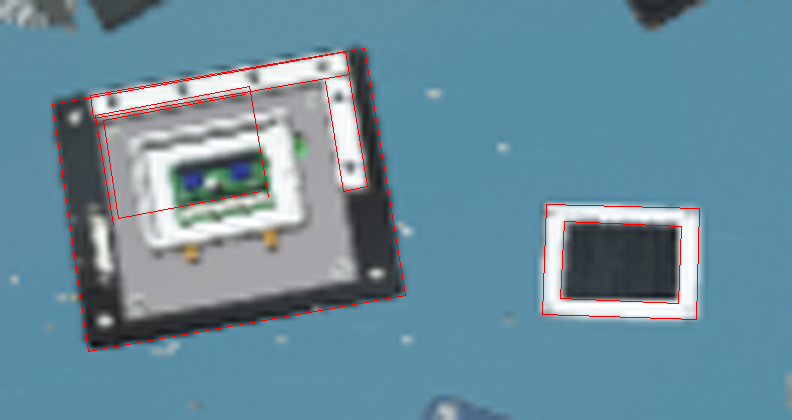

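Fits for the jig, fence, stop and cover lie on their edges. The module fit locked onto the wrong place (the real centre is near crop (220,182)), so I'll refit it there using the outer top edges plus the near foot edge.

```bash
cat > m2.py <<'E'
from h import *
c=cap("top")
MOD=rc(-.035,.035,-.048,.048,.058,"012")+rc(-.035,.035,-.048,.048,.030,"3")
# pixel centre -> plane z=.058
def ray(u,v,z):
    n=cv2.undistortPoints(np.array([[[u,v]]],float),np.array(c["intrinsics"]),np.array([c["k1"],0,0,0,0.])).ravel()
    T=np.array(c["world_from_camera"]);d=T[:3,:3]@[*n,1];return T[:3,3]+d*(z-T[2,3])/d[2]
p=ray(186.2,169.5,.058);print(p)
o=fit(c,MOD,(p[0],p[1],9),.009,7);print(np.round(o[0],4),o[1])
draw(c,[(o[0],MOD),(o[0],rc(-.031,.031,-.044,.044,.058))],"fit2.png",(155,145,215,190),12)
E
python3 m2.py
```

```text
[0.53895831 0.31602508 0.058     ]
[ 0.5444  0.32   10.8531] -736.337890625
```

View pics/fit2.png

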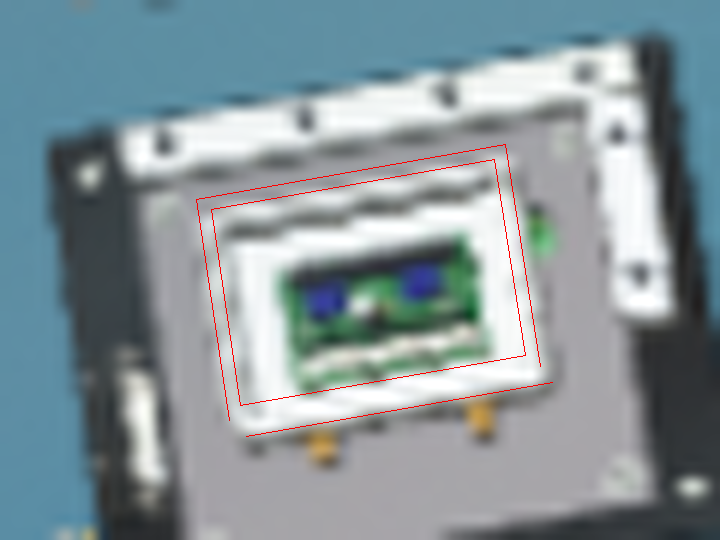

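The module fit is still about a pixel too far toward the fence; I'll refine it with the second camera once the gripper has cleared the view. The cover is well located, so I'll move over it now.

```bash
python3 -m crank '[[[0,0,0],[2.9,2.95,0],-1],[[0,0,0],[2.9,2.95,0],-1],[[0,0,0],[2.9,2.95,0],-1],[[0,0,0],[2.9,2.95,0],-1],[[0,0,0],[2.9,2.95,0],-1],[[0,0,0],[2.9,2.95,0],-1],[[0,0,0],[2.9,2.95,0],-1],[[0,0,0],[2.9,2.95,0],-1]]' && python3 -m crank '[[[0,0,0],[2.9,2.95,0],-1],[[0,0,0],[2.9,2.95,0],-1],[[0,0,0],[2.9,2.95,0],-1],[[0,0,0],[2.9,2.95,0],-1],[[0,0,0],[2.9,2.95,0],-1],[[0,0,0],[2.9,2.95,0],-1],[[0,0,0],[2.9,2.95,0],-1],[[0,0,0],[2.9,2.95,0],-1]]' && python3 -m crank '[[[0,0,8.4],[0,0,0],-1],[[0,0,8.4],[0,0,0],-1],[[0,0,8.4],[0,0,0],-1],[[0,0,8.4],[0,0,0],-1],[[0,0,8.4],[0,0,0],-1],[[0,0,8.4],[0,0,0],-1],[[0,0,8.4],[0,0,0],-1],[[0,0,8.4],[0,0,0],-1]]' && python3 -m crank '[[[0,0,8.4],[0,0,0],-1],[[0,0,0],[0,0,0],-1]]'
```

```text
time_s: 1.05
tcp_pos: [0.3404, 0.3603, 0.2262]
eef_rot: [-180.0, -0.0, -15.3]
contact_force: [0.5, 0.8, -0.2]
gripper_width: 0.0876
gripper_force: 0.0
time_s: 1.85
tcp_pos: [0.5017, 0.0714, 0.2263]
eef_rot: [-180.0, -0.0, -15.3]
contact_force: [0.4, 0.2, 0.2]
gripper_width: 0.0878
gripper_force: 0.0
time_s: 2.65
tcp_pos: [0.5011, 0.0729, 0.2261]
eef_rot: [-180.0, 0.0, -82.9]
contact_force: [-0.4, 0.0, -0.1]
gripper_width: 0.0877
gripper_force: 0.0
time_s: 2.85
tcp_pos: [0.5011, 0.0729, 0.226]
eef_rot: [180.0, 0.0, -91.1]
contact_force: [-0.1, -0.0, -0.8]
gripper_width: 0.0876
gripper_force: 0.0
```

```bash
cat > m3.py <<'E'
from h import *
cs,ct=cap("scene"),cap("top")
P=np.array([[.54,.318,.05]]);q=proj(cs,P)[0];print("scene px",q)
a,b=int(q[0])-50,int(q[1])-36
im=cs["color"][b:b+72,a:a+100]
A=cv2.resize(im,(800,576),interpolation=cv2.INTER_CUBIC)[:,:,::-1]
cv2.imwrite("pics/sc1.png",A);print(a,b)
for n,s,p0,sp in(("fence",FENCE,(.593,.319,10.6),.01),("base",BASE,(.535,.318,10.8),.01)):
    for m,c in(("top",ct),("scene",cs)): print(n,m,np.round(fit(c,s,p0,sp,4)[0],4))
E
python3 m3.py
```

```text
scene px [196.34592349 223.06959099]
146 187
fence top [ 0.5937  0.3188 11.1327]
fence scene [0.5924 0.3196 9.373 ]
base top [ 0.5229  0.315  12.3051]
base scene [ 0.526   0.3361 11.3954]
```

View pics/sc1.png

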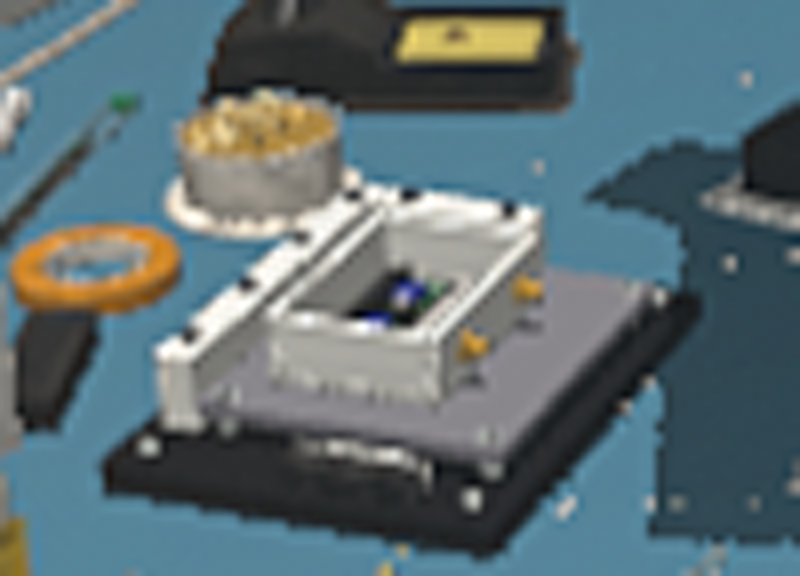

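The scene crop shows the module upright in the jig. Its outer rim corners are at about (270,318) back +y, (440,335) front +y and (540,224) front -y. The brass sockets face front, and the fence is behind at left. I'll use these corners to seed the module fit in both cameras.

```bash
cat > m4.py <<'E'
from h import *
cs,ct=cap("scene"),cap("top")
def ray(c,u,v,z):
    n=cv2.undistortPoints(np.array([[[u,v]]],float),np.array(c["intrinsics"]),np.array([c["k1"],0,0,0,0.])).ravel()
    T=np.array(c["world_from_camera"]);d=T[:3,:3]@[*n,1];return T[:3,3]+d*(z-T[2,3])/d[2]
k=[ray(cs,146+(u+.5)/8-.5,187+(v+.5)/8-.5,.058)[:2] for u,v in((270,318),(440,335),(540,224))]
e1=k[0]-k[1];e2=k[1]-k[2];print(np.round(k,4).tolist(),np.linalg.norm(e1),np.degrees(np.arctan2(e1[1],e1[0])),np.linalg.norm(e2),np.degrees(np.arctan2(-e2[0],e2[1])))
p=(k[0]+k[2])/2;print("centre",p)
OUT=rc(-.035,.035,-.048,.048,.058);IN=rc(-.031,.031,-.044,.044,.058)
SC=rc(-.035,.035,-.048,.048,.058,"123")+rc(-.031,.031,-.044,.044,.058,"123")+[((-.035,.048,.058),(-.035,.048,.030))]
SC2=rc(-.035,.035,-.048,.048,.030,"23")
for n,c,s in(("scene",cs,SC),("scene+foot",cs,SC+SC2),("top out012",ct,rc(-.035,.035,-.048,.048,.058,"012")),("top out+foot",ct,rc(-.035,.035,-.048,.048,.058,"012")+rc(-.035,.035,-.048,.048,.030,"3")),("top in",ct,IN),("top all",ct,OUT+IN)):
    o=fit(c,s,(p[0],p[1],9),.005,4);print(n,np.round(o[0],4),round(o[1]/len(s)))
    if n=="scene": best=o[0]
o=fit([cs],SC+SC2,(p[0],p[1],9),.005,4)[0]
g=[(o,OUT+IN)]
draw(ct,g,"t.png",(158,145,208,193),8);draw(cs,g,"s.png",(172,200,222,248),8)
cv2.imwrite("pics/both.png",np.hstack([cv2.imread("pics/t.png"),cv2.imread("pics/s.png")]))
E
python3 m4.py
```

```text
[[0.561, 0.3726], [0.497, 0.3537], [0.5202, 0.2569]] 0.06681475908150157 16.485710972111946 0.09948844738828447 13.481145063182245
centre [0.54060098 0.31478936]
scene [0.537  0.3122 8.3748] -192
scene+foot [0.537  0.3125 8.6431] -164
top out012 [ 0.5538  0.329  27.4239] -188
top out+foot [ 0.5531  0.3287 28.3372] -149
top in [ 0.5408  0.3166 28.6493] -91
top all [ 0.5419  0.3197 28.4748] -84
```

View pics/both.png

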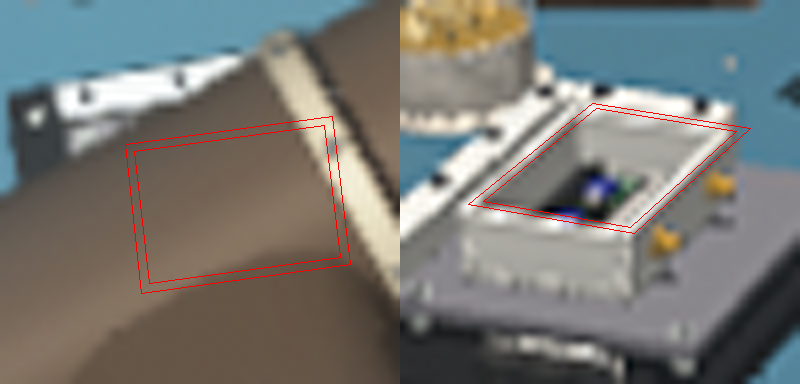

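The top view is now blocked by the arm, so I'll use the stored initial top image. The scene fit lies on the rim to within about 1 px, perhaps slightly toward -y.

```bash
cat > m5.py <<'E'
from h import *
cs,ct=cap("scene"),cap("top"); ct["color"]=cv2.imread("top0raw.png")[:,:,::-1].copy()
Z=.058
def R(z,e): return rc(-.035,.035,-.048,.048,z,e)
def I(z,e): return rc(-.031,.031,-.044,.044,z,e)
p=(.539,.315,9)
T={"top 012":R(Z,"012"),"top 02+foot":R(Z,"02")+R(.03,"3"),"top 02+foot+in1":R(Z,"02")+I(Z,"1")+R(.03,"3"),"top 012 in3 foot":R(Z,"012")+I(Z,"3")+R(.03,"3"),"top all":R(Z,"0123")+I(Z,"0123")}
for n,s in T.items(): o=fit(ct,s,p,.004,3);print(n,np.round(o[0],4),round(o[1]/len(s)))
S={"sc 23":R(Z,"23")+I(Z,"1")+[((-.035,.048,Z),(-.035,.048,.03))],"sc foot":R(.03,"23")+R(Z,"23"),"sc in":I(Z,"0123"),"sc vert":R(Z,"2")+I(Z,"2")+[((-.035,.048,Z),(-.035,.048,.03)),((-.035,-.048,Z),(-.035,-.048,.03)),((.035,.048,Z),(.035,.048,.03))]}
for n,s in S.items(): o=fit(cs,s,p,.004,3);print(n,np.round(o[0],4),round(o[1]/len(s)))
o=(.5385,.3155,9.3)
g=[(o,R(Z,"0123")+I(Z,"0123")+R(.03,"3"))]
draw(ct,g,"t.png",(158,145,208,193),8);draw(cs,g,"s.png",(172,200,222,248),8)
cv2.imwrite("pics/both2.png",np.hstack([cv2.imread("pics/t.png"),cv2.imread("pics/s.png")]))
E
python3 m5.py
```

```text
top 012 [ 0.5431  0.32   10.8904] -152
top 02+foot [ 0.5447  0.3203 10.8717] -204
top 02+foot+in1 [ 0.5456  0.3203 10.8664] -179
top 012 in3 foot [ 0.5446  0.3201 11.1312] -179
top all [ 0.5358  0.3162 11.4877] -154
sc 23 [0.5395 0.3108 9.3189] -199
sc foot [ 0.5398  0.3111 11.271 ] -158
sc in [ 0.5361  0.3148 11.4173] -199
sc vert [ 0.5455  0.313  14.9829] -185
```

View pics/both2.png

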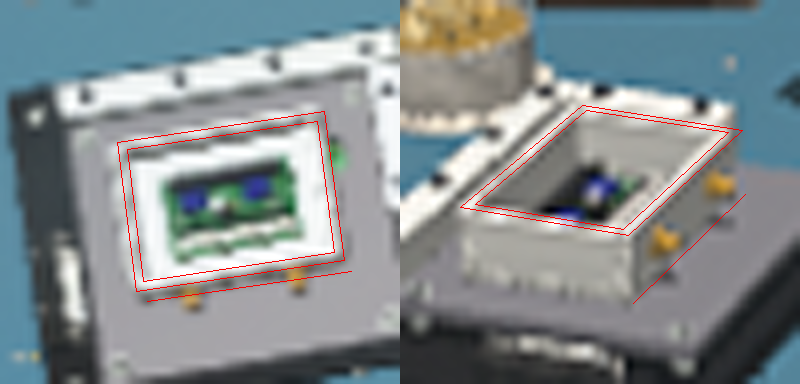

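The overlay at (0.5385, 0.3155, 9.3°) matches the rim in both cameras to about 1 px. Other inner-edge fits give (0.536, 0.3155, 11.4°), so I'll take roughly (0.5375, 0.3157, 10.3°). Now the grasp.

```bash
python3 -m crank '[[[0,0,0],[0.2,0.1,3],-1],[[0,0,0],[0,0,4],-1],[[0,0,0],[0,0,4],-1],[[0,0,0],[0,0,4],-1],[[0,0,0],[0,0,2.5],-1],[[0,0,0],[0,0,1],-1],[[0,0,0],[0,0,0.4],-1],[[0,0,0],[0,0,0],-1]]' 30 && python3 -m crank '[[[0,0,0],[0,0,0],1],[[0,0,0],[0,0,0],1],[[0,0,0],[0,0,0],1],[[0,0,0],[0,0,0],1],[[0,0,0],[0,0,0],1],[[0,0,0],[0,0,0],1],[[0,0,0],[0,0,0],1],[[0,0,0],[0,0,0],1]]' 30
```

```text
time_s: 3.95
tcp_pos: [0.5007, 0.0712, 0.0376]
eef_rot: [-180.0, 0.0, -90.9]
contact_force: [-0.2, -0.7, 0.1]
gripper_width: 0.0877
gripper_force: 0.0
time_s: 4.75
tcp_pos: [0.5001, 0.071, 0.037]
eef_rot: [180.0, -0.0, -90.9]
contact_force: [-0.5, 0.1, 0.2]
gripper_width: 0.0292
gripper_force: 0.0
```

```bash
python3 - <<'E'
from h import *
s=r.get_state();print(s["gripper_width"],s["gripper_force"],s["tcp_pos"],s["eef_rot"],s["joints"])
c=cap("scene");q=proj(c,np.array([[.5,.07,.03]]))[0].astype(int);print(q)
save(c,"g1.png",(q[0]-60,q[1]-45,q[0]+60,q[1]+45),6)
E
```

```text
0.029218584542309106 0.0 [0.50012583 0.07096914 0.03701747] [ 1.79992867e+02 -4.99287319e-03 -9.09410054e+01] [ 3.03920261e+01  1.68254296e+01 -3.39404240e+01  8.78202764e-04
 -3.92428354e+01 -3.13337120e+01]
[249 202]
```

View pics/g1.png

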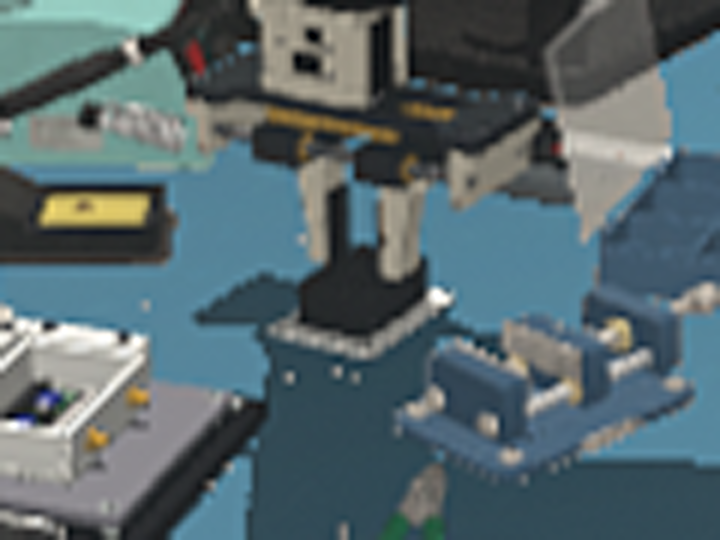

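The picture (crop 6x) shows fingertips at about (322,255) and (400,270), appearing inside the outline of the heatsink (front face 300–425, 265–330), with a 29 mm gap and no force. I'll check numerically where things really are.

```bash
python3 - <<'E'
from h import *
c=cap("scene");W=cloud(c)
for n,(u,v) in {"Rtip":(400,255),"Rmid":(400,220),"Ltip":(320,240),"Lmid":(318,200),"black between":(340,215),"hs face":(360,300),"hs face lo":(355,318),"hs top":(350,268),"plate front":(340,337),"plate R":(440,297)}.items():
    u=189+u/6-.5;v=157+v/6-.5;k=W[int(v)-1:int(v)+2,int(u):int(u)+2].reshape(-1,3)
    print(n,round(u,1),round(v,1),np.round(np.nanmedian(k,0),3))
def px(n,P): q=proj(c,np.array([P]))[0];print(n,np.round([(q[0]-189+.5)*6,(q[1]-157+.5)*6]))
px("plate near L",(.535,.119,.009));px("plate near R",(.465,.119,.009));px("plate far R",(.465,.023,.009))
px("hs near top L",(.524,.107,.036));px("hs near top R",(.476,.107,.036));px("hs far top R",(.476,.035,.036));px("tip R",(.485,.071,.012));px("tip L",(.515,.071,.012))
px("R at .036",(.485,.071,.036));px("L at .036",(.515,.071,.036))
E
```

```text
Rtip 255.2 199.0 [0.471 0.076 0.053]
Rmid 255.2 193.2 [0.469 0.078 0.079]
Ltip 241.8 196.5 [0.524 0.079 0.056]
Lmid 241.5 189.8 [0.523 0.081 0.082]
black between 245.2 192.3 [0.511 0.072 0.071]
hs face 248.5 206.5 [0.484 0.101 0.034]
hs face lo 247.7 209.5 [0.487 0.102 0.023]
hs top 246.8 201.2 [0.508 0.074 0.037]
plate front 245.2 212.7 [0.492 0.107 0.012]
plate R 261.8 206.0 [0.469 0.037 0.012]
plate near L [269. 331.]
plate near R [373. 355.]
plate far R [455. 295.]
hs near top L [295. 284.]
hs near top R [366. 300.]
hs far top R [429. 256.]
tip R [385. 313.]
tip L [341. 303.]
R at .036 [385. 275.]
L at .036 [340. 265.]
```

```bash
python3 -m crank '[[[0,0,0],[0,0,0],1],[[0,0,0],[0,0,0],1]]' 30
```

```text
time_s: 5.05
tcp_pos: [0.5001, 0.071, 0.037]
eef_rot: [180.0, -0.0, -90.9]
contact_force: [-0.2, 0.2, -0.3]
gripper_width: 0.0055
gripper_force: 0.0
```

The gripper closed to 5 mm without any contact, although the camera shows it at the heatsink. I'll save the current view, then open, lift, and compare before and after in one composite.

```bash
python3 - <<'E'
from h import *
c=cap("scene");np.save("before.npy",c["color"]);W=cloud(c);np.save("beforeW.npy",W)
s=r.get_state();print(s["gripper_width"],s["contact_force"],s["joints"])
print("plate",fit(c,PLATE(.009)[2:]+HS(.036),(.5,.071,-1),.012,6))
E
python3 -m crank '[[[0,0,0],[0,0,0],-1],[[0,0,0],[0,0,0],-1],[[0,0,0],[0,0,0],-1],[[0,0,0],[0,0,0],-1],[[0,0,0],[0,0,0],-1],[[0,0,0],[0,0,0],-1],[[0,0,0],[0,0,0],-1],[[0,0,0],[0,0,0],-1]]' 30
python3 -m crank '[[[0,0,0],[0,0,0],-1],[[0,0,0],[0,0,0],-1],[[0,0,0],[0,0,0],-1],[[0,0,0],[0,0,0],-1],[[0,0,0],[0,0,-4],-1],[[0,0,0],[0,0,-4],-1],[[0,0,0],[0,0,-4],-1],[[0,0,0],[0,0,0],-1]]' 30
python3 - <<'E'
from h import *
c=cap("scene");b=np.load("before.npy")
print("plate",fit(c,PLATE(.009)[2:]+HS(.036),(.5,.071,-1),.012,6))
k=lambda im:cv2.resize(im[157:247,216:282],None,fx=6,fy=6,interpolation=cv2.INTER_CUBIC)[:,:,::-1]
t=cap("top")["color"]
cv2.imwrite("pics/cmp.png",np.hstack([k(b),k(c["color"])]))
cv2.imwrite("topnow.png",t[:,:,::-1])
W=cloud(c);V,U=np.mgrid[:384,:512]
m=(abs(W[...,0]-.5)<.06)&(abs(W[...,1]-.071)<.07)&(W[...,2]>.004)&(W[...,2]<.06)
P=W[m];lum=c["color"][m].mean(1)
for n,s in(("dark",lum<70),("light",lum>150)): print(n,s.sum(),np.round(np.percentile(P[s],[5,50,95],axis=0),3).tolist())
E
```

```text
0.0028292811557984886 [-0.68071882 -0.31585027  0.00768666] [ 3.03903782e+01  1.68212065e+01 -3.39427309e+01  7.25665500e-04
 -3.92383361e+01 -3.13333998e+01]
plate (array([0.5125107 , 0.05545192, 2.85360444]), np.float64(-846.9340209960938))
time_s: 5.9
tcp_pos: [0.5001, 0.071, 0.0371]
eef_rot: [180.0, -0.0, -90.9]
contact_force: [-0.1, 0.1, 0.6]
gripper_width: 0.0607
gripper_force: 0.0
time_s: 6.7
tcp_pos: [0.5033, 0.0722, 0.1628]
eef_rot: [-179.5, 0.2, -90.9]
contact_force: [0.1, -0.1, 0.2]
gripper_width: 0.0877
gripper_force: 0.0
plate (array([0.49816136, 0.07651501, 0.66527914]), np.float64(-889.001708984375))
dark 306 [[0.455, 0.048, 0.004], [0.49, 0.095, 0.025], [0.546, 0.129, 0.039]]
light 23 [[0.465, 0.026, 0.007], [0.47, 0.047, 0.01], [0.504, 0.116, 0.012]]
```

View pics/cmp.png

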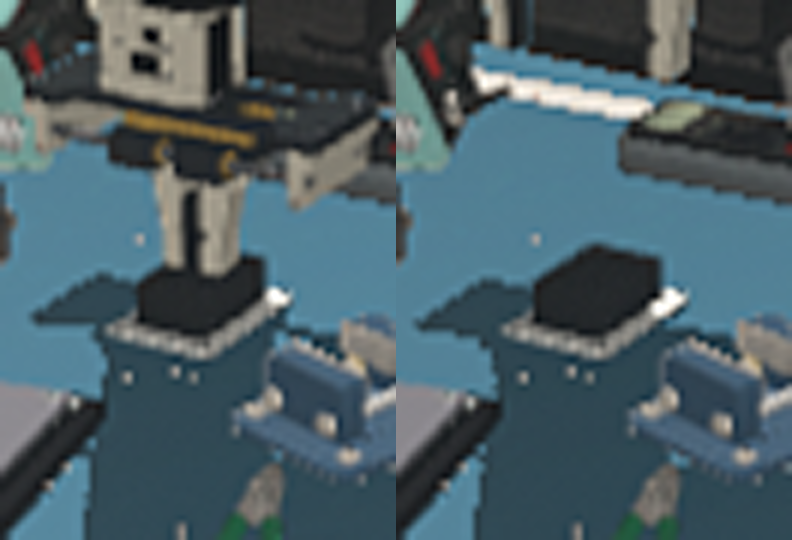

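The composite shows the cover unmoved, with the finger ends at about crop (185,270) and (215,275). That is level with the heatsink's top, not hidden behind it. So the fingertips may have skimmed over the top instead of reaching 25 mm below the TCP. I'll measure the tip height in the lifted pose.

```bash
python3 - <<'E'
from h import *
s=r.get_state();t=s["tcp_pos"];print(t,s["gripper_width"],s["joints"])
c=cap("scene");W=cloud(c)
for dy in(-.0095,.0095):
  for dz in(0,-.006,-.025): print(dy,dz,np.round(proj(c,np.array([[t[0]-.044,t[1]+dy,t[2]+dz]]))[0],1))
# gripper finger points near -x finger
m=(abs(W[...,1]-t[1])<.04)&(W[...,0]<t[0]-.03)&(W[...,0]>t[0]-.08)&(W[...,2]>.08)&(W[...,2]<.21)&(c["color"].mean(2)>90)
v,u=np.nonzero(m)
for row in range(v.min(),v.max()+1):
    k=v==row
    if k.any(): print(row,u[k].min(),u[k].max(),np.round(np.median(W[m][k],0),3))
E
```

```text
[0.50053665 0.07129527 0.15811864] 0.0870256273925533 [ 3.03916159e+01  7.80880556e+00 -2.60250076e+01 -1.33524639e-02
 -5.60117643e+01 -3.13363785e+01]
-0.0095 0 [260.8 169.6]
-0.0095 -0.006 [260.8 171.3]
-0.0095 -0.025 [260.9 176.6]
0.0095 0 [258.  171.3]
0.0095 -0.006 [258. 173.]
0.0095 -0.025 [258.1 178.3]
157 259 266 [0.441 0.078 0.209]
158 259 266 [0.439 0.079 0.205]
159 259 266 [0.438 0.081 0.203]
160 259 266 [0.44  0.08  0.199]
161 259 265 [0.443 0.079 0.195]
162 259 265 [0.441 0.081 0.192]
163 259 265 [0.439 0.078 0.189]
164 260 265 [0.442 0.076 0.184]
165 260 265 [0.44  0.08  0.182]
166 259 265 [0.439 0.08  0.178]
167 259 265 [0.442 0.08  0.175]
168 259 265 [0.442 0.083 0.172]
169 259 265 [0.441 0.081 0.168]
170 259 263 [0.445 0.081 0.164]
```

The fingertips are seen at about z = 0.161 with the TCP at 0.158, so they end level with the reported TCP rather than 25 mm ahead, and the first grasp closed just above the heatsink. I'll descend to match and feel for the plate.

```bash
python3 -m crank '[[[0,0,0],[0,0,4],-1],[[0,0,0],[0,0,4],-1],[[0,0,0],[0,0,3],-1],[[0,0,0],[0,0,1.5],-1],[[0,0,0],[0,0,0.8],-1],[[0,0,0],[0,0,0.3],-1],[[0,0,0],[0,0,0],-1]]' 30 && python3 -m crank '[[[0,0,0],[0,0,0.2],-1],[[0,0,0],[0,0,0.2],-1],[[0,0,0],[0,0,0],-1]]'
```

```text
time_s: 7.55
tcp_pos: [0.5, 0.0709, 0.0208]
eef_rot: [180.0, -0.0, -90.9]
contact_force: [0.8, 0.0, 0.2]
gripper_width: 0.0876
gripper_force: 0.0
time_s: 7.85
tcp_pos: [0.5003, 0.0711, 0.0174]
eef_rot: [-180.0, 0.0, -90.9]
contact_force: [-0.0, -0.6, 0.6]
gripper_width: 0.0875
gripper_force: 0.0
```

```bash
python3 -m crank '[[[0,0,0],[0,0,0.2],-1],[[0,0,0],[0,0,0.1],-1],[[0,0,0],[0,0,0],-1]]' && python3 -m crank '[[[0,0,0],[0,0,0],1],[[0,0,0],[0,0,0],1],[[0,0,0],[0,0,0],1],[[0,0,0],[0,0,0],1],[[0,0,0],[0,0,0],1],[[0,0,0],[0,0,0],1],[[0,0,0],[0,0,0],1]]' 30
```

```text
time_s: 8.15
tcp_pos: [0.5001, 0.0709, 0.014]
eef_rot: [180.0, -0.0, -90.9]
contact_force: [-0.1, -0.8, 0.0]
gripper_width: 0.0878
gripper_force: 0.0
time_s: 8.85
tcp_pos: [0.5002, 0.071, 0.0141]
eef_rot: [-180.0, 0.0, -90.9]
contact_force: [0.2, 0.3, 0.4]
gripper_width: 0.048
gripper_force: 30.0
```

Gripped at 48.0 mm with 30 N. Lift, carry, turn.

```bash
python3 -m crank '[[[0,0,0],[0,0,-1],1],[[0,0,0],[0,0,-3],1],[[0,0,0],[0,0,-3],1],[[0,0,0],[0,0,-3],1],[[0,0,-5.6],[0,0,0],1],[[0,0,5.6],[0,0,0],1],[[0,0,0],[0,0,0],1]]' 40 && python3 -m crank '[[[0,0,0],[-3.07,-0.42,0],1],[[0,0,0],[-3.07,-0.42,0],1],[[0,0,0],[-3.07,-0.42,0],1],[[0,0,0],[-3.07,-0.42,0],1],[[0,0,0],[-3.07,-0.42,0],1],[[0,0,0],[-3.07,-0.42,0],1],[[0,0,0],[-3.07,-0.42,0],1],[[0,0,0],[-3.07,-0.42,0],1]]' && python3 -m crank '[[[0,0,-5.6],[0,0,0],1],[[0,0,-5.6],[0,0,0],1],[[0,0,0],[0,0,0],1],[[0,0,0],[0,0,0],1]]'
```

```text
time_s: 9.55
tcp_pos: [0.4999, 0.0709, 0.1148]
eef_rot: [-180.0, 0.0, -91.1]
contact_force: [0.5, -0.7, -1.9]
gripper_width: 0.0475
gripper_force: 40.0
time_s: 10.35
tcp_pos: [0.5375, 0.317, 0.1139]
eef_rot: [180.0, -0.0, -90.8]
contact_force: [0.6, -1.4, -2.1]
gripper_width: 0.0476
gripper_force: 40.0
time_s: 10.75
tcp_pos: [0.5376, 0.3157, 0.1139]
eef_rot: [180.0, -0.0, -79.8]
contact_force: [-0.6, 0.2, -2.6]
gripper_width: 0.0474
gripper_force: 40.0
```

Carrying about 2 N, the cover's weight. Next I'll fit the held cover, whose pose is known from the TCP, to calibrate the scene camera, and then refit the module with that correction.

```bash
cat > m6.py <<'E'
from h import *
s=r.get_state();t=s["tcp_pos"];print(t,s["eef_rot"])
cs=cap("scene");zt=t[2]-.0081
R=lambda z,e: rc(-.035,.035,-.048,.048,z,e)
I=lambda z,e: rc(-.031,.031,-.044,.044,z,e)
yaw=s["eef_rot"][2]+90
C={"c top23 bot23":R(zt+.003,"23")+R(zt,"23"),"c bot23":R(zt,"23"),"c top23+hs":R(zt+.003,"23")+rc(-.024,.024,-.036,.036,zt+.003,"23")}
for n,sg in C.items(): o=fit(cs,sg,(t[0],t[1],yaw),.004,3);print(n,np.round(o[0],4),"err",np.round((o[0][:2]-t[:2])*1e3,1),round(o[1]/len(sg)))
V=[((-.035,.048,.058),(-.035,.048,.03))]
V3=V+[((.035,.048,.058),(.035,.048,.03)),((-.035,-.048,.058),(-.035,-.048,.03))]
M={"m 23+foot":R(.058,"23")+R(.03,"23")+V,"m 23 V":R(.058,"23")+V,"m 23 in12 V":R(.058,"23")+I(.058,"13")+V,"m V3":R(.058,"23")+R(.03,"23")+V3,"m all":R(.058,"23")+R(.03,"23")+V3+I(.058,"0123")}
for p in((.5375,.3157,10.3),(.54,.313,9)):
  for n,sg in M.items(): o=fit(cs,sg,p,.005,4);print(n,np.round(o[0],4),round(o[1]/len(sg)))
for z,n,p in((.048,"fence",(.593,.319,10.8)),): print(n,np.round(fit(cs,FENCE,p,.005,3)[0],4))
print("stop",np.round(fit(cs,STOP,(.5694,.2483,10.6),.005,3)[0],4))
E
python3 m6.py
```

```text
[0.53758139 0.31572411 0.11388352] [ 1.79963245e+02 -2.35062681e-02 -7.98486061e+01]
c top23 bot23 [ 0.5524  0.3038 10.8337] err [ 14.8 -11.9] -166
c bot23 [ 0.5543  0.3015 10.5492] err [ 16.7 -14.2] -174
c top23+hs [ 0.5436  0.3169 20.9314] err [6.  1.2] -170
m 23+foot [ 0.5413  0.3167 13.4671] -170
m 23 V [ 0.5418  0.315  12.9595] -164
m 23 in12 V [ 0.5405  0.3143 11.8047] -115
m V3 [ 0.5409  0.3171 12.9496] -156
m all [ 0.5402  0.3173 12.6219] -133
m 23+foot [ 0.5413  0.3165 13.4636] -170
m 23 V [ 0.5419  0.315  13.0779] -164
m 23 in12 V [ 0.5405  0.3145 11.9322] -115
m V3 [ 0.5409  0.3171 13.0127] -156
m all [ 0.5402  0.3172 12.2611] -133
fence [ 0.5918  0.3231 11.4956]
stop [ 0.5676  0.2539 13.786 ]
```

The cover fit locked onto the heatsink's base edges (offset about 11–12 mm), so that check is void. I'll add a prior to the fit and use the clean earlier scene image as well.

```bash
sed -i 's/        return -tot$/        return -tot+len(segs)*PR*(((p[0]-p0[0])\/.004)**2+((p[1]-p0[1])\/.004)**2+((p[2]-p0[2])\/3)**2)/; s/^def fit/PR=0\ndef fit/' h.py
cat > m7.py <<'E'
import h; from h import *
h.PR=12
s=r.get_state();t=s["tcp_pos"];yaw=s["eef_rot"][2]+90
cs=cap("scene");cb=dict(cs,color=np.load("before.npy"));ct=cap("top");ct["color"]=cv2.imread("top0raw.png")[:,:,::-1].copy()
R=lambda z,e: rc(-.035,.035,-.048,.048,z,e)
I=lambda z,e: rc(-.031,.031,-.044,.044,z,e)
H=lambda z,e: rc(-.024,.024,-.036,.036,z,e)
zt=t[2]-.0081
for n,sg in {"c plate+hs":R(zt+.003,"123")+H(zt+.003,"23")+H(zt+.03,"0123"),"c all":R(zt+.003,"0123")+R(zt,"23")+H(zt+.003,"23")}.items():
    o=fit(cs,sg,(t[0],t[1],yaw),.004,3);print(n,"err mm",np.round((o[0][:2]-t[:2])*1e3,1),"dyaw",round(o[0][2]-yaw,1))
V=[((x,y,.058),(x,y,.03)) for x,y in((-.035,.048),(.035,.048),(-.035,-.048))]
M={"out23 foot":R(.058,"23")+R(.03,"23")+V[:1],"out23 in":R(.058,"23")+I(.058,"0123")+V[:1],"all":R(.058,"123")+R(.03,"23")+V+I(.058,"0123")}
p=(.539,.316,10.8)
for m,c in(("before",cb),("now",cs)):
  for n,sg in M.items(): o=fit(c,sg,p,.004,3);print(m,n,np.round(o[0],4),round(o[1]/len(sg)))
for n,sg in {"t":R(.058,"0123")+I(.058,"0123"),"t foot":R(.058,"0123")+R(.03,"3")+I(.058,"13")}.items(): o=fit(ct,sg,p,.004,3);print("top",n,np.round(o[0],4),round(o[1]/len(sg)))
sg=M["all"]; o=fit([cb,ct],R(.058,"0123")+R(.03,"3")+I(.058,"0123"),p,.004,3);print("joint",np.round(o[0],4))
E
python3 m7.py
```

```text
c plate+hs err mm [0.4 0.7] dyaw 0.6
c all err mm [ 0.4 -1.3] dyaw 0.1
before out23 foot [ 0.5394  0.3135 10.468 ] -148
before out23 in [ 0.5379  0.3141 10.252 ] -188
before all [ 0.5377  0.3146 10.3201] -133
now out23 foot [ 0.5401  0.316  11.4194] -165
now out23 in [ 0.5388  0.3158 11.1936] -124
now all [ 0.5396  0.3165 10.9523] -123
top t [ 0.5365  0.316  10.8447] -148
top t foot [ 0.536   0.3172 10.8598] -135
joint [ 0.5364  0.315  11.0947]
```

The held cover matches the camera within about 1 mm. The module is at about (0.538, 0.3155, 10.7°), so the cover is almost in place above it. Descend.

```bash
python3 -m crank '[[[0,0,-0.5],[0,0,1.2],1],[[0,0,0],[0,0,1.2],1],[[0,0,0],[0,0,1],1],[[0,0,0],[0,0,0.4],1],[[0,0,0],[0,0,0],1]]' && python3 -m crank '[[[0,0,0],[0,0,0.2],1],[[0,0,0],[0,0,0.1],1],[[0,0,0],[0,0,0.1],1],[[0,0,0],[0,0,0],1]]'
```

```text
time_s: 11.4
tcp_pos: [0.5373, 0.3155, 0.0747]
eef_rot: [179.9, -0.1, -79.3]
contact_force: [-0.0, -0.5, -3.0]
gripper_width: 0.0481
gripper_force: 40.0
time_s: 11.8
tcp_pos: [0.5378, 0.316, 0.0722]
eef_rot: [-180.0, 0.0, -79.2]
contact_force: [0.7, -0.1, -2.6]
gripper_width: 0.0477
gripper_force: 40.0
```

```bash
python3 -m crank '[[[0,0,0],[0,0,0.1],1],[[0,0,0],[0,0,0.1],1],[[0,0,0],[0,0,0],1]]' && python3 -m crank '[[[0,0,0],[0,0,0.1],1],[[0,0,0],[0,0,0],1]]'&& python3 -m crank '[[[0,0,0],[0,0,0.1],1],[[0,0,0],[0,0,0],1]]'
```

```text
time_s: 12.1
tcp_pos: [0.538, 0.3161, 0.0701]
eef_rot: [-180.0, 0.0, -79.2]
contact_force: [-0.2, -0.1, -2.5]
gripper_width: 0.0472
gripper_force: 40.0
time_s: 12.3
tcp_pos: [0.5379, 0.3161, 0.0692]
eef_rot: [-180.0, 0.0, -79.2]
contact_force: [0.8, 0.3, -1.6]
gripper_width: 0.0474
gripper_force: 40.0
time_s: 12.5
tcp_pos: [0.5379, 0.3161, 0.0685]
eef_rot: [-180.0, 0.0, -79.2]
contact_force: [-1.9, -0.6, 3.6]
gripper_width: 0.0479
gripper_force: 40.0
```

Contact begins right where the lip's wider upper step meets the rim, so the lower lip is in. I'll read the moment to see which side touches.

```bash
python3 - <<'E'
from h import *
s=r.get_state();R=np.array([[np.cos(a:=np.radians(s["eef_rot"][2])),np.sin(a)],[np.sin(a),-np.cos(a)]])
print("F",np.round(s["contact_force"],1),"M",np.round(s["moment"],3),"tool-axes F",np.round(R.T@s["contact_force"][:2],2),"M",np.round(R.T@s["moment"][:2],3),s["tcp_pos"])
E
python3 -m crank '[[[0,0,0],[0,0.1,0],1],[[0,0,0],[0,0,0],1]]'
python3 -c "
from h import *
s=r.get_state();print(np.round(s['moment'],3))"
```

```text
F [-1.9 -0.6  3.6] M [ 0.007  0.494 -0.022] tool-axes F [0.23 1.95] M [-0.484 -0.099] [0.5379132  0.31612423 0.06851416]
time_s: 12.7
tcp_pos: [0.5376, 0.3162, 0.0688]
eef_rot: [-179.9, 0.0, -79.2]
contact_force: [2.9, -1.7, 3.4]
gripper_width: 0.0473
gripper_force: 40.0
[-0.179 -0.988  0.083]
```

The sideways force flips with friction, so force alone won't tell. I'll do it geometrically instead. Raise slightly so only the lower lip (3 mm clearance) is inside, drag the module by its wall, then back off 3 mm to centre it.

```bash
python3 -m crank '[[[0,0,0],[0,0,-0.12],1],[[0,0,0],[0,0.1,0],1],[[0,0,0],[0,0.1,0],1],[[0,0,0],[0,0.1,0],1],[[0,0,0],[0,0.1,0],1],[[0,0,0],[0,0.1,0],1],[[0,0,0],[0,0,0],1],[[0,0,0],[0,0,0],1]]'; python3 -c "
from plant import r
print(r.get_state()['tcp_pos'],r.get_state()['moment'])"
python3 -m crank '[[[0,0,0],[0,-0.15,0],1],[[0,0,0],[0,-0.15,0],1],[[0,0,0],[0,0,0],1]]'; python3 -m crank '[[[0,0,0],[-0.1,0,0],1],[[0,0,0],[-0.1,0,0],1],[[0,0,0],[-0.1,0,0],1],[[0,0,0],[-0.1,0,0],1],[[0,0,0],[-0.1,0,0],1],[[0,0,0],[0,0,0],1],[[0,0,0],[0,0,0],1]]';python3 -c "
from plant import r
print(r.get_state()['tcp_pos'],r.get_state()['moment'])"
python3 -m crank '[[[0,0,0],[0.15,0,0],1],[[0,0,0],[0.15,0,0],1],[[0,0,0],[0,0,0],1],[[0,0,0],[0,0,0],1]]'
```

```text
time_s: 13.5
tcp_pos: [0.5315, 0.3148, 0.0691]
eef_rot: [180.0, -0.0, -79.2]
contact_force: [-0.1, 0.5, 0.1]
gripper_width: 0.0481
gripper_force: 40.0
[0.53153288 0.31476476 0.06909812] [ 0.28431434 -0.05177084  0.01766512]
time_s: 13.8
tcp_pos: [0.5346, 0.3151, 0.0691]
eef_rot: [180.0, -0.0, -79.3]
contact_force: [-2.4, -0.8, 1.8]
gripper_width: 0.0477
gripper_force: 40.0
time_s: 14.5
tcp_pos: [0.5339, 0.3205, 0.0692]
eef_rot: [-180.0, 0.0, -79.2]
contact_force: [0.4, -0.2, -1.2]
gripper_width: 0.0476
gripper_force: 40.0
[0.5338752  0.32050334 0.0691503 ] [ 0.0651829  -0.07135367  0.02597131]
time_s: 14.9
tcp_pos: [0.5345, 0.3173, 0.0693]
eef_rot: [180.0, 0.0, -79.3]
contact_force: [-0.2, -1.1, -2.5]
gripper_width: 0.0479
gripper_force: 40.0
```

```bash
python3 -m crank '[[[0,0,0],[0,0,0.1],1],[[0,0,0],[0,0,0],1]]'; python3 -m crank '[[[0,0,0],[0,0,0.1],1],[[0,0,0],[0,0,0],1]]'; python3 -m crank '[[[0,0,0],[0,0,0.1],1],[[0,0,0],[0,0,0],1]]'
```

```text
time_s: 15.1
tcp_pos: [0.5345, 0.3174, 0.0687]
eef_rot: [-180.0, -0.0, -79.2]
contact_force: [-1.8, -1.5, 3.5]
gripper_width: 0.0478
gripper_force: 40.0
time_s: 15.3
tcp_pos: [0.5346, 0.3174, 0.0676]
eef_rot: [-180.0, 0.0, -79.2]
contact_force: [-1.7, -1.9, 4.3]
gripper_width: 0.0479
gripper_force: 40.0
time_s: 15.5
tcp_pos: [0.5346, 0.3174, 0.0666]
eef_rot: [-180.0, 0.0, -79.2]
contact_force: [-2.2, -1.3, 5.7]
gripper_width: 0.0476
gripper_force: 40.0
```

The descent slope (about 1 N/mm) is the plate spring, so the step is still resting on the rim. I'll repeat the centring a little higher, so friction at the step doesn't carry the module along, with longer drags that also square the module to the lip.

```bash
python3 -m crank '[[[0,0,0],[0,0,-0.2],1],[[0,0,0],[0,0,-0.21],1],[[0,0,0],[0,0,0],1]]'; python3 -m crank '[[[0,0,0],[0,-0.13,0],1],[[0,0,0],[0,-0.13,0],1],[[0,0,0],[0,-0.13,0],1],[[0,0,0],[0,-0.13,0],1],[[0,0,0],[0,-0.13,0],1],[[0,0,0],[0,-0.13,0],1],[[0,0,0],[0,-0.13,0],1],[[0,0,0],[0,0,0],1]]'; python3 -m crank '[[[0,0,0],[0,0.15,0],1],[[0,0,0],[0,0.15,0],1],[[0,0,0],[0,0,0],1]]';python3 -m crank '[[[0,0,0],[0.13,0,0],1],[[0,0,0],[0.13,0,0],1],[[0,0,0],[0.13,0,0],1],[[0,0,0],[0.13,0,0],1],[[0,0,0],[0.13,0,0],1],[[0,0,0],[0.13,0,0],1],[[0,0,0],[0,0,0],1]]'; python3 -m crank '[[[0,0,0],[-0.15,0,0],1],[[0,0,0],[-0.15,0,0],1],[[0,0,0],[0,0,0],1]]'
```

```text
time_s: 15.8
tcp_pos: [0.5345, 0.3175, 0.0702]
eef_rot: [-180.0, 0.0, -79.3]
contact_force: [-0.5, -0.4, -2.1]
gripper_width: 0.0476
gripper_force: 40.0
time_s: 16.6
tcp_pos: [0.5436, 0.3191, 0.0703]
eef_rot: [180.0, -0.0, -79.2]
contact_force: [-0.6, 0.1, -1.3]
gripper_width: 0.0477
gripper_force: 40.0
time_s: 16.9
tcp_pos: [0.5403, 0.3185, 0.0705]
eef_rot: [-180.0, 0.0, -79.2]
contact_force: [-0.6, -0.1, -1.9]
gripper_width: 0.0478
gripper_force: 40.0
time_s: 17.6
tcp_pos: [0.542, 0.3107, 0.0704]
eef_rot: [-180.0, -0.0, -79.3]
contact_force: [0.4, -1.1, -2.6]
gripper_width: 0.0478
gripper_force: 40.0
time_s: 17.9
tcp_pos: [0.5413, 0.314, 0.0703]
eef_rot: [180.0, -0.0, -79.2]
contact_force: [0.6, -0.5, -1.9]
gripper_width: 0.0478
gripper_force: 40.0
```

```bash
python3 -m crank '[[[0,0,0],[0,0,0.1],1],[[0,0,0],[0,0,0.05],1],[[0,0,0],[0,0,0],1]]'; python3 -m crank '[[[0,0,0],[0,0,0.1],1],[[0,0,0],[0,0,0],1]]'; python3 -m crank '[[[0,0,0],[0,0,0.1],1],[[0,0,0],[0,0,0],1]]'
```

```text
time_s: 18.2
tcp_pos: [0.5413, 0.3137, 0.0687]
eef_rot: [180.0, -0.0, -79.2]
contact_force: [-0.6, 0.1, -1.6]
gripper_width: 0.0475
gripper_force: 40.0
time_s: 18.4
tcp_pos: [0.5413, 0.3137, 0.0677]
eef_rot: [180.0, -0.0, -79.2]
contact_force: [-0.7, 0.4, -1.9]
gripper_width: 0.048
gripper_force: 40.0
time_s: 18.6
tcp_pos: [0.5413, 0.3138, 0.0667]
eef_rot: [180.0, -0.0, -79.2]
contact_force: [0.4, 0.4, -1.8]
gripper_width: 0.0473
gripper_force: 40.0
```

The lip slid in with no force. Seat it.

```bash
python3 -m crank '[[[0,0,0],[0,0,0.06],1],[[0,0,0],[0,0,0.06],1],[[0,0,0],[0,0,0],1]]'; python3 -m crank '[[[0,0,0],[0,0,0.06],1],[[0,0,0],[0,0,0],1]]';  python3 -m crank '[[[0,0,0],[0,0,0.1],1],[[0,0,0],[0,0,0],1],[[0,0,0],[0,0,0],1]]'
```

```text
time_s: 18.9
tcp_pos: [0.5414, 0.3139, 0.0661]
eef_rot: [-180.0, 0.0, -79.2]
contact_force: [-2.4, -0.4, 2.4]
gripper_width: 0.0475
gripper_force: 40.0
time_s: 19.1
tcp_pos: [0.5414, 0.3139, 0.0654]
eef_rot: [-180.0, 0.0, -79.2]
contact_force: [-2.1, -0.8, 3.7]
gripper_width: 0.0477
gripper_force: 40.0
time_s: 19.4
tcp_pos: [0.5414, 0.3138, 0.0643]
eef_rot: [-180.0, 0.0, -79.2]
contact_force: [-2.7, -1.1, 6.2]
gripper_width: 0.0478
gripper_force: 40.0
```

Contact came at z = 0.0661, exactly the predicted seated height, and held for over 0.2 s. Now ease the pressure and slide toward the stop, then the fence.

```bash
python3 -m crank '[[[0,0,0],[0,0,-0.15],1],[[0,0,0],[0.2,0,0],1],[[0,0,0],[0.25,0,0],1],[[0,0,0],[0.25,0,0],1],[[0,0,0],[0.25,0,0],1],[[0,0,0],[0.25,0,0],1],[[0,0,0],[0.2,0,0],1],[[0,0,0],[0.2,0,0],1]]'; python3 -m crank '[[[0,0,0],[0.1,0,0],1],[[0,0,0],[0.1,0,0],1],[[0,0,0],[0,0,0],1]]'; python3 -m crank '[[[0,0,0],[0,-0.2,0],1],[[0,0,0],[0,-0.25,0],1],[[0,0,0],[0,-0.25,0],1],[[0,0,0],[0,-0.25,0],1],[[0,0,0],[0,-0.25,0],1],[[0,0,0],[0,0,0],1]]'
```

```text
time_s: 20.2
tcp_pos: [0.5445, 0.298, 0.0656]
eef_rot: [-180.0, 0.0, -79.2]
contact_force: [-0.4, 3.4, 3.7]
gripper_width: 0.0475
gripper_force: 40.0
time_s: 20.5
tcp_pos: [0.5448, 0.296, 0.0656]
eef_rot: [-180.0, -0.0, -79.2]
contact_force: [-0.4, 1.7, 2.9]
gripper_width: 0.0472
gripper_force: 40.0
time_s: 21.1
tcp_pos: [0.5569, 0.2982, 0.0655]
eef_rot: [180.0, -0.0, -79.3]
contact_force: [-1.7, -1.3, 3.8]
gripper_width: 0.0473
gripper_force: 40.0
```

```bash
python3 -m crank '[[[0,0,0],[0.1,0,0],1],[[0,0,0],[0.1,0,0],1],[[0,0,0],[0.1,0,0],1],[[0,0,0],[0,0,0],1]]'; python3 -m crank '[[[0,0,0],[0.1,0,0],1],[[0,0,0],[0,0,0],1]]'; python3 -m crank '[[[0,0,0],[0.1,0,0],1],[[0,0,0],[0,0,0],1]]'
```

```text
time_s: 21.5
tcp_pos: [0.5576, 0.2959, 0.0659]
eef_rot: [-179.9, 0.0, -79.2]
contact_force: [-0.0, 3.2, 3.5]
gripper_width: 0.0473
gripper_force: 40.0
time_s: 21.7
tcp_pos: [0.5577, 0.2948, 0.0659]
eef_rot: [-179.9, 0.0, -79.2]
contact_force: [-0.0, 2.8, 3.9]
gripper_width: 0.0477
gripper_force: 40.0
time_s: 21.9
tcp_pos: [0.5577, 0.2938, 0.0658]
eef_rot: [-180.0, 0.0, -79.2]
contact_force: [0.0, 5.2, 5.3]
gripper_width: 0.0478
gripper_force: 40.0
```

```bash
python3 -m crank '[[[0,0,0],[0.1,0,0],1],[[0,0,0],[0,0,0],1]]'; python3 -m crank '[[[0,0,0],[0,-0.1,0],1],[[0,0,0],[0,-0.1,0],1],[[0,0,0],[0,-0.1,0],1],[[0,0,0],[0,0,0],1]]'; python3 -m crank '[[[0,0,0],[0,-0.1,0],1],[[0,0,0],[0,-0.1,0],1],[[0,0,0],[0,0,0],1]]'
```

```text
time_s: 22.1
tcp_pos: [0.5578, 0.2937, 0.0659]
eef_rot: [-179.9, 0.1, -79.2]
contact_force: [-2.1, 7.9, 4.0]
gripper_width: 0.0479
gripper_force: 40.0
time_s: 22.5
tcp_pos: [0.5588, 0.2938, 0.0652]
eef_rot: [179.9, 0.1, -79.3]
contact_force: [-8.8, 9.1, 6.9]
gripper_width: 0.0479
gripper_force: 40.0
time_s: 22.8
tcp_pos: [0.5602, 0.294, 0.0648]
eef_rot: [179.8, 0.1, -79.3]
contact_force: [-10.4, 9.3, 5.5]
gripper_width: 0.0476
gripper_force: 40.0
```

The stop is reached (y stuck, 8 N). I'll ease the side push a little and continue to the fence.

```bash
python3 -m crank '[[[0,0,0],[-0.07,0,0],1],[[0,0,0],[0,0,0],1]]'; python3 -m crank '[[[0,0,0],[0,-0.1,0],1],[[0,0,0],[0,0,0],1]]'; python3 -m crank '[[[0,0,0],[0,-0.1,0],1],[[0,0,0],[0,0,0],1]]'
```

```text
time_s: 23.0
tcp_pos: [0.5602, 0.2941, 0.0648]
eef_rot: [179.8, 0.0, -79.3]
contact_force: [-7.8, 6.2, 5.9]
gripper_width: 0.0481
gripper_force: 40.0
time_s: 23.2
tcp_pos: [0.5612, 0.2943, 0.0648]
eef_rot: [179.8, 0.0, -79.3]
contact_force: [-8.4, 7.0, 5.1]
gripper_width: 0.0478
gripper_force: 40.0
time_s: 23.4
tcp_pos: [0.5622, 0.2945, 0.0647]
eef_rot: [179.8, 0.0, -79.3]
contact_force: [-7.5, 6.3, 5.3]
gripper_width: 0.0476
gripper_force: 40.0
```

```bash
python3 -m crank '[[[0,0,0],[0,-0.1,0],1],[[0,0,0],[0,0,0],1]]'; python3 -m crank '[[[0,0,0],[0,-0.1,0],1],[[0,0,0],[0,0,0],1]]'; python3 -m crank '[[[0,0,0],[0,-0.1,0],1],[[0,0,0],[0,0,0],1]]'
```

```text
time_s: 23.6
tcp_pos: [0.5632, 0.2947, 0.0647]
eef_rot: [179.8, 0.0, -79.3]
contact_force: [-8.0, 6.3, 4.1]
gripper_width: 0.0476
gripper_force: 40.0
time_s: 23.8
tcp_pos: [0.5636, 0.2948, 0.0647]
eef_rot: [179.7, 0.0, -79.3]
contact_force: [-10.7, 7.0, 6.0]
gripper_width: 0.0477
gripper_force: 40.0
time_s: 24.0
tcp_pos: [0.5643, 0.2949, 0.0647]
eef_rot: [179.7, -0.0, -79.3]
contact_force: [-12.2, 7.0, 7.9]
gripper_width: 0.0478
gripper_force: 40.0
```

Fence contact (force rising). Now press down.

```bash
python3 -m crank '[[[0,0,0],[0,0,0.1],1],[[0,0,0],[0,0,0.1],1],[[0,0,0],[0,0,0],1]]'; python3 -m crank '[[[0,0,0],[0,0,0.1],1],[[0,0,0],[0,0,0.05],1],[[0,0,0],[0,0,0],1]]'; python3 -m crank '[[[0,0,0],[0,0,0.05],1],[[0,0,0],[0,0,0],1]]'; python3 -m crank '[[[0,0,0],[0,0,0.05],1],[[0,0,0],[0,0,0],1]]'
```

```text
time_s: 24.3
tcp_pos: [0.5644, 0.2949, 0.0637]
eef_rot: [179.8, -0.0, -79.3]
contact_force: [-13.9, 5.2, 13.7]
gripper_width: 0.0478
gripper_force: 40.0
time_s: 24.6
tcp_pos: [0.5643, 0.2949, 0.0625]
eef_rot: [179.8, 0.0, -79.3]
contact_force: [-15.8, 6.4, 17.3]
gripper_width: 0.0476
gripper_force: 40.0
time_s: 24.8
tcp_pos: [0.5643, 0.2949, 0.0622]
eef_rot: [179.8, 0.0, -79.3]
contact_force: [-16.4, 6.3, 17.6]
gripper_width: 0.0477
gripper_force: 40.0
time_s: 25.0
tcp_pos: [0.5643, 0.2949, 0.0618]
eef_rot: [179.8, 0.0, -79.3]
contact_force: [-16.6, 6.3, 19.3]
gripper_width: 0.0478
gripper_force: 40.0
```

```bash
python3 -m crank '[[[0,0,0],[0,0,0.05],1],[[0,0,0],[0,0,0],1]]'; python3 -m crank '[[[0,0,0],[0,0,0.05],1],[[0,0,0],[0,0,0],1]]'; python3 -m crank '[[[0,0,0],[0,0,0.05],1],[[0,0,0],[0,0,0],1]]'; python3 -m crank '[[[0,0,0],[0,0,0.05],1],[[0,0,0],[0,0,0],1]]'
```

```text
time_s: 25.2
tcp_pos: [0.5643, 0.2949, 0.0614]
eef_rot: [179.8, 0.0, -79.3]
contact_force: [-16.3, 5.6, 18.6]
gripper_width: 0.0476
gripper_force: 40.0
time_s: 25.4
tcp_pos: [0.5643, 0.2949, 0.061]
eef_rot: [179.8, 0.0, -79.3]
contact_force: [-18.4, 5.7, 20.7]
gripper_width: 0.0478
gripper_force: 40.0
time_s: 25.6
tcp_pos: [0.5643, 0.2949, 0.061]
eef_rot: [179.8, 0.0, -79.3]
contact_force: [-18.6, 4.5, 23.2]
gripper_width: 0.0478
gripper_force: 40.0
time_s: 25.8
tcp_pos: [0.5643, 0.2949, 0.061]
eef_rot: [179.8, 0.0, -79.3]
contact_force: [-20.1, 4.9, 27.8]
gripper_width: 0.0472
gripper_force: 40.0
```

The plate bottomed at z = 0.061, matching the prediction (0.0611), and force then rises without travel. Fence push is about 19 N and stop push about 8 N. A short settle check, then hand in.

```bash
python3 -m crank '[[[0,0,0],[0,0,0],1],[[0,0,0],[0,0,0],1],[[0,0,0],[0,0,0],1],[[0,0,0],[0,0,0],1],[[0,0,0],[0,0,0],1]]' && python3 -c "
from plant import r
print(r.close_job())"
```

```text
time_s: 26.3
tcp_pos: [0.5643, 0.2949, 0.061]
eef_rot: [179.8, 0.0, -79.3]
contact_force: [-19.6, 5.2, 27.8]
gripper_width: 0.0482
gripper_force: 40.0
the job is handed in; nothing more can be done
None
```

I handed the job in at 26.3 s with the cover seated on the module and the module held in the jig corner, about 19 N on the fence and 28 N down with the plate on its stop; the hand-in gave no verdict, and this rests on force and position readings, not a final picture.

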